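# Dose painting medium into a mixing saucer at the decorating bench

## Robot

A 6-joint arm with a two-finger parallel gripper is mounted at the origin on the work surface. World frame = base frame: x ahead of the robot, y to its left, z up, the work surface at z = 0. Lengths are in mm, angles in rad, forces in N, time in s.
With the tool pointing down it reaches from about 275 to 825 mm from the base axis. Payload 5.2 kg.
Tool frame: the origin (TCP) lies at the very end of the fingers, on their centre line; the grasp point (between the pads) lies 19 mm behind it; z points along the fingers, y is the direction in which the jaws open and shut (so a half turn about z gives the same grasp; the last joint's range is limited). The gripper opens to 93 mm and grips with 3 to 60 N. Pads are 15 mm wide; open, the fingers measure 128 mm over their backs; the gripper's body (75 mm by 188 mm) begins 65 mm behind the grasp point.
Start: joints at [-1.51, 0.259, 1.535, -0, 1.348, -0.203], TCP at [143.434, -530.972, 218.653] pointing down, gripper open.
Joint ranges: [-3.14, 3.14], [-0.91, 2.08], [0.19, 2.58], [-1.22, 4.36], [0.22, 2.71], [-3.12, 3.12]. Speed limits (rad/s): [2.57, 2.57, 3.14, 3.14, 3.14, 3.14].

## Interface

Orientations are given as [roll, pitch, yaw] about the fixed x, y, z axes, in that order (R = Rz(yaw) Ry(pitch) Rx(roll)).
In Python, from bench import robot gives the robot as it stands. The module is installed in compiled form; this text tells all that it offers. Calls block until the motion is done:
- robot.move_ptp(position, orientation): joint-space move of the TCP to a pose.
- robot.move_linear(position, ori=None, speed=150, f_stop=None): straight line of the TCP; ori=None keeps the orientation; speed is the mean speed in mm/s. With f_stop (N) it stops when the force on the tool has changed by that much, and returns True; else False.
- robot.move_j(angles): joint-space move.
- robot.move_gripper(opening): opening from 0.0 (shut) to 1.0 (fully open); the grip force is fixed at half the most; returns when the fingers have stopped.
- robot.sleep(seconds).
- robot.inverse_kinematics(position, orientation): joint angles nearest the present ones, or None.
- robot.get_image(name): name is "scene" or "top" or "wrist"; returns a dict with "img" (420x560x3 uint8, blue, green, red), "fovy" (degrees; the focal length in pixels is half the picture's height over the tangent of half this angle, whatever the lens; pixels are square), "cx", "cy" (the principal point, pixels), "k1" (the pictures are not rectified: a ray, as slopes to the right and down, at radius r is drawn at 1 + k1 r^2 times it, then the intrinsics apply), "eye" and "orientation" of the camera in the world. Camera axes: x right, y down, z forward; pixel columns grow to the right and rows downward; lengths in mm; the calibration is good to about 2 mm. A picture is of the moment at which its call begins. There is no depth.
A pose or a line that the arm cannot do raises robot.MotionError and nothing moves.
- robot.hand_in(): hands the job in, once; it reports no verdict.
Readings, each from a call of its own:
- robot.current_t(): time.
- robot.current_qpos(): joint angles.
- robot.current_joint_vel(): joint speeds.
- robot.current_joint_efforts(): joint torques, N m.
- robot.current_tcp_pos(): TCP position.
- robot.current_eef_rot(): TCP orientation.
- robot.current_contact_force(): force on the tool from outside, world axes, zero at the start.
- robot.current_ft_torque(): the same for the moment, N m.
- robot.current_gripper_width(): opening from 0.0 (shut) to 1.0 (fully open).
Only numpy, scipy, OpenCV 4.12 (cv2) and the standard library are available. Lean on these libraries where they do the work, as an engineer would, in place of code of your own. Each camera call takes 0.05 s, during which the arm holds its last target.

## Task

The painter needs a shot of medium from the amber pump bottle. Slide the white mixing saucer along the bench, flat and without lifting it, to the front of that bottle, swing the bottle's spout round from over the drip tray so that its outlet is above the middle of the saucer, then press the pump head all the way down and let it come right back up, leaving the saucer there under the spout. Don't pump at all unless the outlet is over the saucer, and leave the white pump bottle and the other things on the bench alone.

Things in the scene. Friction and masses are not known exactly. Their poses are not given: they have to be found in the camera images.
- saucer_mid (a point): centre, half-way up (12 mm above the bench), of the loose white porcelain mixing saucer: a round open dish 24 mm high, foot 68 mm, rim 90 mm across, 4 mm walls leaning outward, inner floor 60 mm across and 5 mm up; about 140 g, slides easily. Shut fingers inside can drag it by its wall, but for the last 25 mm before the bottle push from behind (an upright hand would meet the bottle)
- drip_tray: steel drip tray screwed to the bench, 82 mm (x) by 340 mm (y) with a rim 10 mm high; origin under its centre, its -x side faces the robot, +z up. The two pump bottles stand in it, about 180 mm apart along y, either one on the left. A saucer pushed against its front rim straight before a bottle has its centre about 81 mm from that bottle's axis
- amber_pump: amber bottle with paper label and BLACK pump, 70 mm across, fixed upright in a steel socket cup in the drip tray; origin at the centre of its underside, 3 mm above the bench; z up along its axis, -x to its front (across the tray's front rim). Its pump head tops out 220 mm above the bench and its spout circles at 82 mm from the axis
- amber_spout (a joint): swivel of the amber bottle's pump head and spout about the bottle's vertical axis, rad: 0 = spout straight to the front (-x of amber_pump), positive = counter-clockwise seen from above (at +1.57 it points along -y of amber_pump, over the tray); starts between 1.15 and 1.55, turns within +-1.9, light friction (about 0.4 N at the spout's end), stays where it is left
- amber_head (a joint): how far the amber bottle's pump head is pressed down, m: 0 = up, 0.016 = all the way down; spring: starts to move at about 4 N, all the way down at about 12 N, then a hard stop; springs back up when released
- amber_head_top (a point): centre of the flat top, 36 mm across, of the amber bottle's black pump head (the place to press), on the bottle's axis; moves with the head; its z up, and its -x points along the spout. The spout is a bar 16 mm wide and 13 mm deep, its upper side 2.5 mm below this point, from the head out to 62 mm from the axis, then a round 11 mm tube out to 87 mm, bent down at the end
- amber_outlet (a point): outlet at the lower end of the amber bottle's spout, 82 mm from the bottle's axis and 29 mm below the head's top (about 191 mm above the bench); moves with the head and spout
- white_pump: the other pump bottle, white with a blue label and a WHITE pump, otherwise like the amber one; to be left alone; origin at the centre of its underside
- white_head (a joint): how far the white bottle's pump head is pressed down, m (0 = up, 0.016 = down)
- white_outlet (a point): outlet at the end of the white bottle's spout, 82 mm from its axis, about 191 mm above the bench
- vase: loose white ribbed vase with black bands, 84 mm across and 200 mm tall, standing on the banding wheel; origin at the centre of its underside, 74 mm above the bench
- banding_wheel: metal banding wheel (painter's turntable), 180 mm across and 74 mm high, fixed to the bench; origin under its centre
- brush_jar: loose blue ceramic jar 72 mm across and 85 mm tall with brushes standing up to 225 mm; origin at the centre of its underside
- colour_jar: loose small colour jar with a green cap, 48 mm across and 55 mm tall; origin at the centre of its underside
Things that resemble listed ones, but are neither listed nor needed, are in the scene too. What is shaped like the amber_pump but red is not meant. There is more than one size of the part that bears saucer_mid; the job needs the larger.

How it is judged (in metres and radians):
On the way, in this order (a step that is already met when the one before it is completed fails the run):
1. the saucer stands flat on the bench with the amber pump's outlet over its middle (within 25 mm of its centre), the head still up (horizontal distance between amber_outlet and saucer_mid below 0.025 m and value of joint amber_head below 0.003 m and height (world z) of saucer_mid below 0.017 m), for 0.2 s.
2. the amber pump head is pressed down at least 14 of its 16 mm with the outlet over the saucer (value of joint amber_head above 0.014 m and horizontal distance between amber_outlet and saucer_mid below 0.028 m), for 0.05 s.
At the end, for the whole second after the job is handed in: the amber pump's head is back up (within 2 mm), its outlet is over the saucer (within 28 mm of the centre, seen from above), the saucer stands flat and still on the bench, and the vase, brush jar and colour jar stand upright in their places (value of joint amber_head below 0.002 m and horizontal distance between amber_outlet and saucer_mid below 0.028 m and height (world z) of saucer_mid below 0.017 m and angle between each of saucer_mid, vase, brush_jar, colour_jar's own z axis and vertical below 0.1 rad and linear speed of saucer below 0.01 m/s); the robot touches nothing.
It fails at once if the amber pump is worked (head down more than 4 mm) with its outlet not over the saucer (more than 32 mm from its centre) (value of joint amber_head above 0.004 m and horizontal distance between amber_outlet and saucer_mid above 0.032 m).
It fails at once if the saucer is lifted more than 15 mm or tipped (height (world z) of saucer_mid above 0.027 m or angle between saucer_mid's own z axis and vertical above 0.3 rad).
It fails at once if the white pump is pressed or its spout is swung (value of joint white_head above 0.004 m or distance of white_outlet from where it was at the start of the episode above 0.015 m).
It fails at once if the vase, the brush jar or the colour jar is shifted more than 20 mm (distance of any of vase, brush_jar, colour_jar from where it was at the start of the episode above 0.02 m).
It also fails if it takes over 72 s, if anything falls off the work surface, if the arm or the gripper's body presses on something with over 40 N, if the wrist force passes 120 N, or if a joint passes its speed limit or range.

## Working session

There is one attempt and no reset: what is moved stays moved. The work goes in short steps, each a Python script; the robot and the scene stay as the last script left them, time stands still between calls to the robot, and variables do not carry over. Pictures are saved under pics/ and viewed, and the job is handed in when it is done.

```bash
mkdir -p pics; ls
cat > h.py <<'E'
import numpy as np, cv2, json
from scipy.spatial.transform import Rotation as R
def save(robot,name,fn):
    d=robot.get_image(name); cv2.imwrite(f'pics/{fn}.png',d['img'])
    json.dump({k:(np.array(v).tolist()) for k,v in d.items() if k!='img'},open(f'pics/{fn}.json','w'))
    return d
def load(fn): return json.load(open(f'pics/{fn}.json'))
def rot(c):
    o=np.array(c['orientation'],float)
    return o if o.shape==(3,3) else R.from_euler('xyz',o).as_matrix()
def K(c):
    f=210/np.tan(np.radians(c['fovy'])/2)
    return np.array([[f,0,c['cx']],[0,f,c['cy']],[0,0,1.]]),np.array([c['k1'],0,0,0,0.])
def ray(c,px):
    k,d=K(c); n=cv2.undistortPoints(np.array([[px]],float),k,d)[0,0]
    return rot(c)@np.array([n[0],n[1],1.])
def at(c,px,z):
    e=np.array(c['eye'],float); r=ray(c,px); return e+r*(z-e[2])/r[2]
def proj(c,P):
    k,d=K(c); r=rot(c); e=np.array(c['eye'],float)
    q=(np.atleast_2d(P)-e)@r
    return cv2.projectPoints(q.reshape(-1,1,3),np.zeros(3),np.zeros(3),k,d)[0][:,0]
E
python3 - <<'E'
from bench import robot
from h import *
for n in ['scene','top','wrist']:
    d=save(robot,n,n+'0'); print(n,{k:v for k,v in d.items() if k!='img'})
print(robot.current_t())
E
```

```text
pics
scene {'fovy': 43.162286691117124, 'cx': 285.31402574986146, 'cy': 209.17300970162438, 'k1': 0.03777423724602049, 'eye': array([1023.82958094,  399.41026677, 1131.24003098]), 'orientation': array([-2.60917618,  0.01262121,  2.34531767])}
top {'fovy': 48.2226601862895, 'cx': 274.02601681875365, 'cy': 210.19859156674613, 'k1': 0.042955849522647346, 'eye': array([ 540.82132752,  -24.17194015, 1462.96465104]), 'orientation': array([-3.08104342e+00,  2.39065822e-03, -1.58314888e+00])}
wrist {'fovy': 66.92826253573523, 'cx': 278.67718269680785, 'cy': 205.98013386086618, 'k1': 0.024568167260418453, 'eye': array([ 206.26169439, -513.64577014,  383.70973966]), 'orientation': array([ 2.89937413e+00,  1.92241312e-03, -1.30750818e+00])}
0.15
```

View pics/scene0.png

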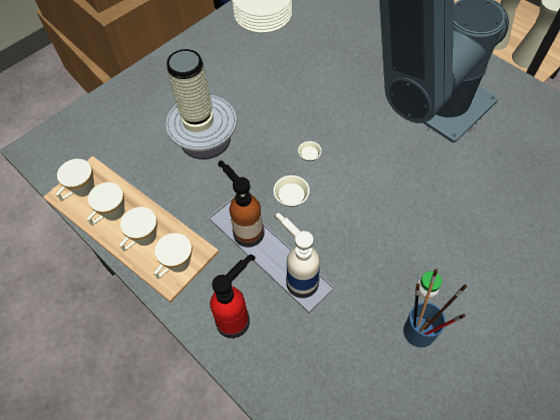

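View pics/top0.png

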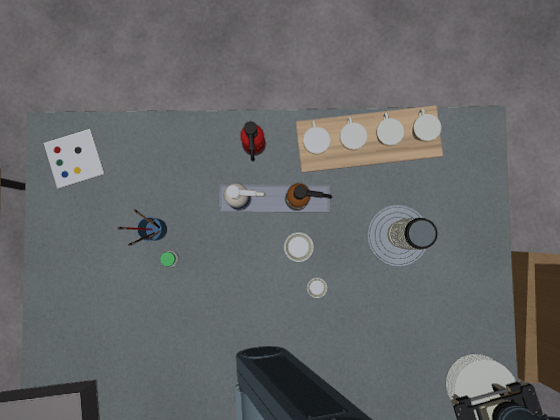

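View pics/wrist0.png

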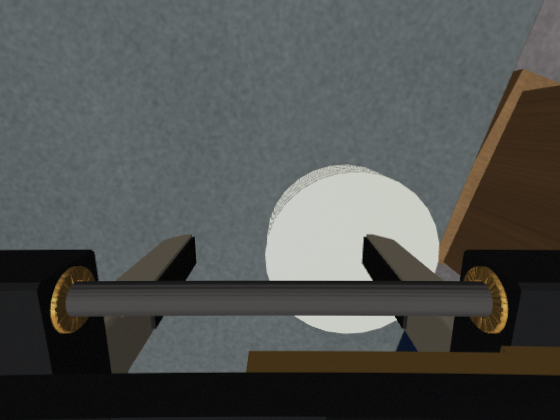

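The top view shows the amber bottle near (297,196) with its spout pointing right (-y) to (330,196). The white bottle is on its left at (237,196). The large saucer is at (298,247), the small one at (317,288), the vase on its wheel at (410,235) and the brush jar at (152,230). I'll enlarge it to measure.

Run:
```python
from h import *
a=cv2.imread('pics/top0.png')[170:310,210:350]
b=cv2.imread('pics/scene0.png')[140:310,190:345]
cv2.imwrite('pics/ct.png',cv2.resize(a,None,fx=4,fy=4,interpolation=cv2.INTER_CUBIC))
cv2.imwrite('pics/cs.png',cv2.resize(b,None,fx=3.5,fy=3.5,interpolation=cv2.INTER_CUBIC))
```

```text
(no output)
```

View pics/ct.png

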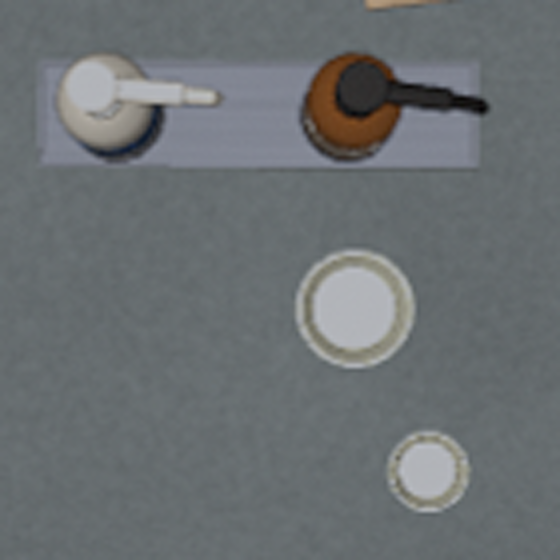

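View pics/cs.png

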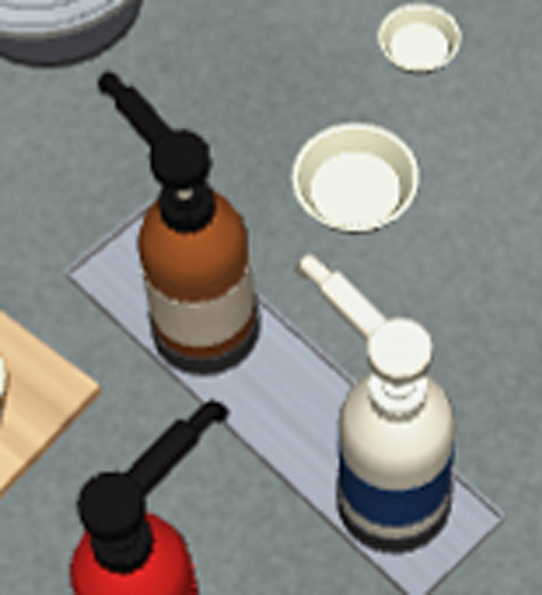

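Run:
```python
from h import *
T=load('top0');S=load('scene0')
t=lambda u,v:((u+.5)/4-.5+210,(v+.5)/4-.5+170)
s=lambda u,v:((u+.5)/3.5-.5+190,(v+.5)/3.5-.5+140)
def p(n,c,px,z): print(n,at(c,px,z).round(1))
p('head T',T,t(364,87),220);p('head S',S,s(183,155),220)
p('tip T',T,t(487,107),208);p('tip S',S,s(105,80),208)
p('bar T',T,t(450,100),217)
p('white T',T,t(93,86),220);p('white S',S,s(400,348),220);p('wtip T',T,t(217,97),208)
p('sauc T',T,t(355,309),24);p('saucer S rim',S,s(355.5,177),24);p('floor T',T,t(354,309),5);p('floor S',S,s(356,191),5)
for u,v in[(297,309),(414,309),(355,250),(355,368)]: p('rim',T,t(u,v),24)
p('small T',T,t(428,471),20)
for u,v in[(43,62),(480,60),(480,167),(40,167)]: p('tray',T,t(u,v),10)
p('vase top T',T,(421,233),274); p('wheel',T,(398,235),74)
```

```text
head T [665.5 -93.5 220. ]
head S [666.9 -90.4 220. ]
tip T [ 652.1 -176.4  208. ]
tip S [ 657.8 -170.9  208. ]
bar T [ 656.3 -150.8  217. ]
white T [668.4  86.7 220. ]
white S [671.   88.3 220. ]
wtip T [661.2   4.6 208. ]
sauc T [514.9 -94.8  24. ]
saucer S rim [518.3 -94.4  24. ]
floor T [514.5 -95.    5. ]
floor S [517.9 -94.4   5. ]
rim [515.4 -50.5  24. ]
rim [ 514.3 -139.9   24. ]
rim [559.9 -95.5  24. ]
rim [470.  -94.1  24. ]
small T [ 391.3 -148.6   20. ]
tray [709.2 144.1  10. ]
tray [ 706.4 -195.6   10. ]
tray [ 623.1 -194.    10. ]
tray [627.4 146.9  10. ]
vase top T [ 550.8 -391.6  274. ]
wheel [ 547.3 -386.1   74. ]
```

Both cameras agree within 3 mm. The amber axis is at about (666,-92), 180 mm from the white one as specified. The spout angle is about 1.41. The saucer is at about (516.5,-94.6) with a measured rim of 89 mm. It needs a push of about 67 mm straight along +x, and the open fingers can cradle it from behind. First I'll check the hand orientation and whether the poses are reachable.

Run:
```python
from bench import robot
from h import *
print(robot.current_tcp_pos(),robot.current_eef_rot(),robot.current_gripper_width())
Rm=R.from_euler('xyz',robot.current_eef_rot()).as_matrix()
print('cam in tool',Rm.T@(np.array(load('wrist0')['eye'])-robot.current_tcp_pos()))
for nm,p,y in [('b',(452,-93,10),0),('e',(540,-93,10),0),('sw',(658,-143,202),1.41),('sw2',(614,-91,202),0),('pr',(666,-92,205),0)]:
  for yy in (y,y+np.pi,y-np.pi):
    q=robot.inverse_kinematics(p,[np.pi,0,yy]); print(nm,round(yy,2),None if q is None else np.round(q,2))
```

```text
[ 143.40884412 -530.56392458  218.00769947] [-3.14023487e+00 -2.78034398e-04  2.63807129e-01] 1.0031871652368805
cam in tool [  65.13601797   -0.16844623 -165.68386055]
b 0 [-0.45  0.36  1.99 -0.    0.78  1.13]
b 3.14 [-0.45  0.36  1.99  0.    0.78 -2.02]
b -3.14 [-0.45  0.36  1.99  0.    0.78 -2.02]
e 0 [-0.37  0.48  1.78 -0.    0.88  1.2 ]
e 3.14 [-0.37  0.48  1.78  0.    0.88 -1.94]
e -3.14 [-0.37  0.48  1.78  0.    0.88 -1.94]
sw 1.41 [-0.38  0.49  1.23  0.    1.42 -0.22]
sw 4.55 [-0.38  0.49  1.23 -0.    1.42  2.92]
sw -1.73 [-0.38  0.49  1.23 -0.    1.42  2.92]
sw2 0 [-0.33  0.4   1.38 -0.    1.37  1.24]
sw2 3.14 [-0.33  0.4   1.38  0.    1.37 -1.9 ]
sw2 -3.14 [-0.33  0.4   1.38  0.    1.37 -1.9 ]
pr 0 [-0.3   0.49  1.23 -0.    1.42  1.27]
pr 3.14 [-0.3   0.49  1.23  0.    1.42 -1.87]
pr -3.14 [-0.3   0.49  1.23  0.    1.42 -1.87]
```

Run:
```python
from bench import robot
from h import *
D=[np.pi,0,np.pi]
robot.move_linear([143.4,-530.5,320])
robot.move_ptp([448,-93,200],D)
robot.move_gripper(50/93)
robot.move_linear([448,-93,9],speed=120,f_stop=6)
print(robot.current_tcp_pos(),robot.current_gripper_width())
save(robot,'top','top1');save(robot,'scene','scene1');save(robot,'wrist','wrist1')
print(robot.current_t(),robot.current_contact_force())
for f in('scene1','top1'):
  a=cv2.imread(f'pics/{f}.png')
  x,y=(200,130) if f=='scene1' else (200,160)
  cv2.imwrite(f'pics/c_{f}.png',cv2.resize(a[y:y+160,x:x+180],None,fx=3.5,fy=3.5,interpolation=2))
```

```text
[448.47513723 -93.19686021   9.51933947] 0.5332517481781467
5.7 [-0.41299279  0.38114601  0.47246354]
```

View pics/c_scene1.png

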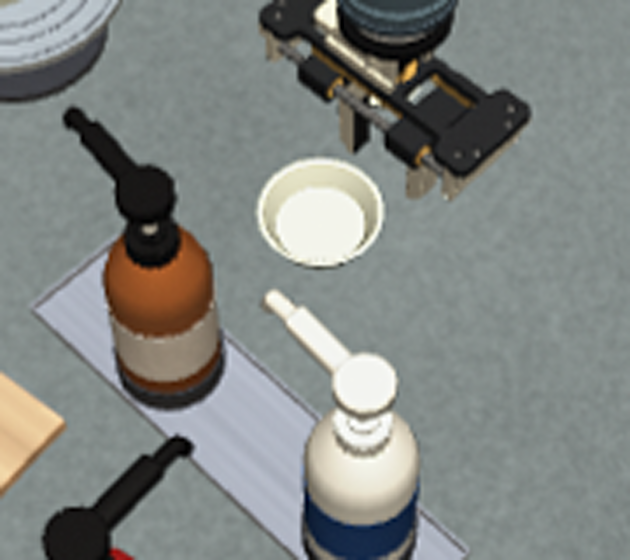

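View pics/c_top1.png

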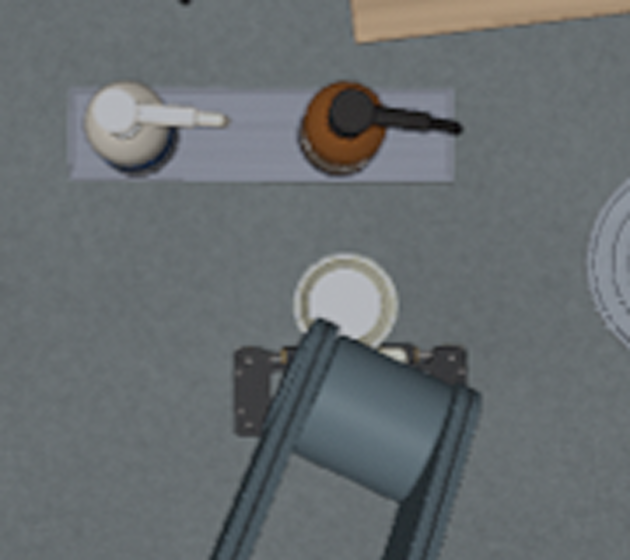

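The fingers are down behind the saucer and clear of both saucers. Saucer at crop (345,303), with the fingers about 30 mm behind it. Now I'll push.

Run:
```python
from bench import robot
from h import *
print(robot.move_linear([520,-92,9],speed=40,f_stop=6), robot.current_tcp_pos())
print(robot.move_linear([538.5,-91.5,9],speed=20,f_stop=4), robot.current_tcp_pos(),robot.current_contact_force())
robot.move_linear([500,-92,9],speed=80)
robot.move_linear([500,-92,300],speed=200)
robot.move_linear([400,-92,300],speed=200)
save(robot,'top','top2');save(robot,'scene','scene2')
print(robot.current_t())
for f in('scene2','top2'):
  a=cv2.imread(f'pics/{f}.png')
  x,y=(200,130) if f=='scene2' else (210,160)
  cv2.imwrite(f'pics/c_{f}.png',cv2.resize(a[y:y+140,x:x+140],None,fx=4,fy=4,interpolation=2))
```

```text
False [519.89798195 -92.01526313   9.02074784]
False [538.55051175 -91.5027201    9.02882843] [-0.39250563  0.41316846 -1.1572556 ]
11.7167
```

View pics/c_scene2.png

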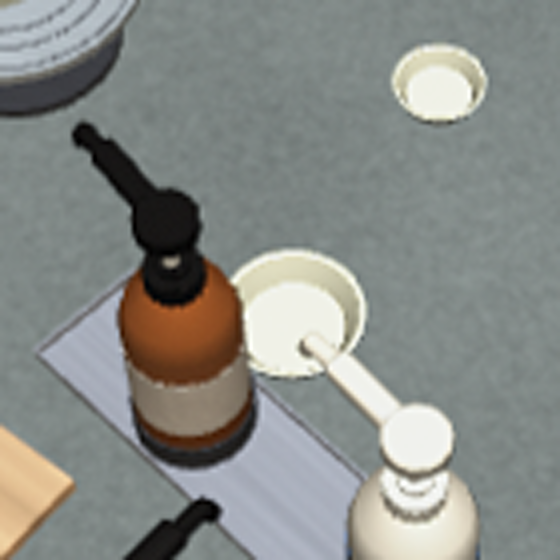

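View pics/c_top2.png

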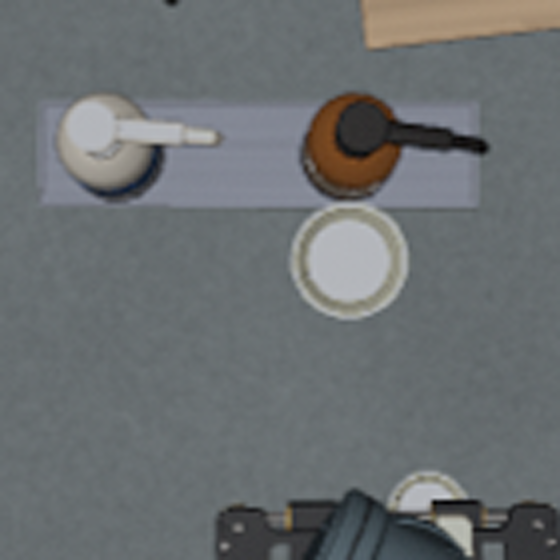

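The saucer is flat in front of the bottle at top crop (349,261), just at the tray rim, and the spout hasn't moved. I'll measure it, then swing the spout with the fingers loosely around it.

Run:
```python
from bench import robot
from h import *
T=load('top2')
print('saucer',at(T,((349.5)/4-.5+210,(261.5)/4-.5+160),24).round(1))
A=np.array([666,-92.]);r=50
P=lambda th,z:[A[0]-r*np.cos(th),A[1]-r*np.sin(th),z]
O=lambda th:[np.pi,0,th]
th=1.41
robot.move_gripper(36/93)
robot.move_ptp(P(th,300),O(th))
robot.move_linear(P(th,240),speed=100)
save(robot,'wrist','wrist3');save(robot,'scene','scene3')
print(robot.current_tcp_pos(),robot.current_gripper_width(),robot.current_t())
a=cv2.imread('pics/scene3.png')
cv2.imwrite('pics/c_scene3.png',cv2.resize(a[110:250,180:320],None,fx=4,fy=4,interpolation=2))
```

```text
saucer [582.1 -91.3  24. ]
[ 658.48803917 -141.55014578  241.184975  ] 0.38655455685216517 14.6833
```

View pics/c_scene3.png

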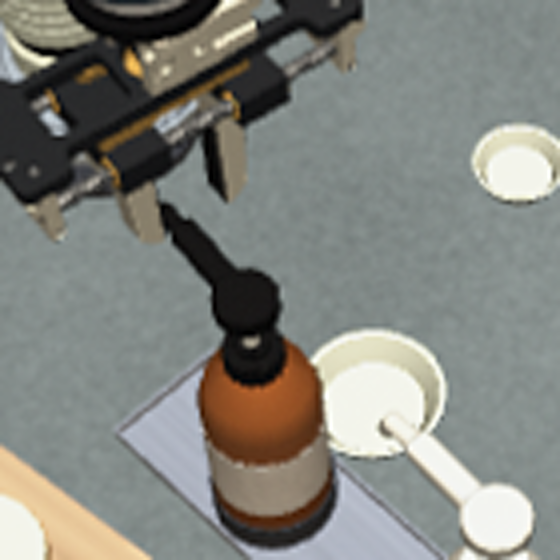

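View pics/wrist3.png

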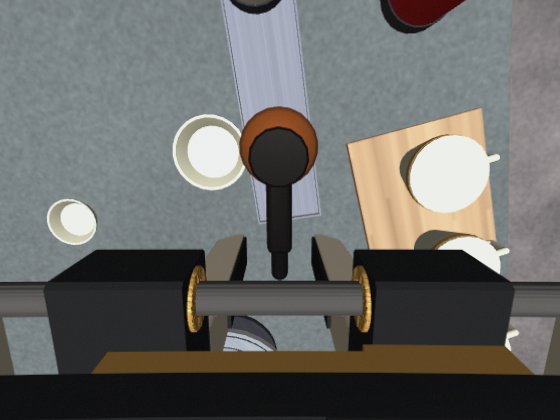

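The wrist picture shows the spout centred between the fingers, with its tip at (280,277) and the head at (279,157). Now down, close to about 22 mm, and swing.

Run:
```python
from bench import robot
from h import *
W=load('wrist3'); print('head W',at(W,(279,157),220).round(1),'tip',at(W,(280,272),208).round(1))
A=np.array([666,-92.]);r=50
P=lambda th,z:[A[0]-r*np.cos(th),A[1]-r*np.sin(th),z]
O=lambda th:[np.pi,0,th]
th=1.41
print(robot.move_linear(P(th,201),speed=60,f_stop=3),robot.current_tcp_pos())
robot.move_gripper(22/93)
print(robot.current_gripper_width()*93,robot.current_contact_force())
save(robot,'wrist','wrist4')
f0=np.array(robot.current_contact_force())
for t in np.linspace(th,-0.012,13)[1:]:
    s=robot.move_linear(P(t,201),O(t),speed=40,f_stop=6)
    f=np.array(robot.current_contact_force())-f0
    print(round(t,2),s,f.round(1))
    if s: break
print(robot.current_tcp_pos(),robot.current_t())
save(robot,'wrist','wrist5')
```

```text
head W [665.4 -92.9 220. ] tip [ 653.5 -170.4  208. ]
False [ 658.19849364 -141.4263853   201.2016758 ]
22.0503936764278 [ 0.51121414  0.24351418 -0.00251873]
1.29 False [-0.1  0.6  0. ]
1.17 False [ 0.7 -0.4  1.2]
1.05 False [-0.   0.2  0.8]
0.94 False [ 0.1 -0.6  1.1]
0.82 False [1.4 0.3 1.2]
0.7 False [ 0.6 -0.5 -0.3]
0.58 False [-0.   0.4  0.3]
0.46 False [-0.1 -0.3  0.2]
0.34 False [ 0.  -0.6  0. ]
0.22 False [0.4 0.3 0.3]
0.11 False [ 0.8 -0.3  0.8]
-0.01 False [ 1.2 -0.3  0.3]
[616.00968639 -91.53089462 200.96126814] 19.625
```

View pics/wrist5.png

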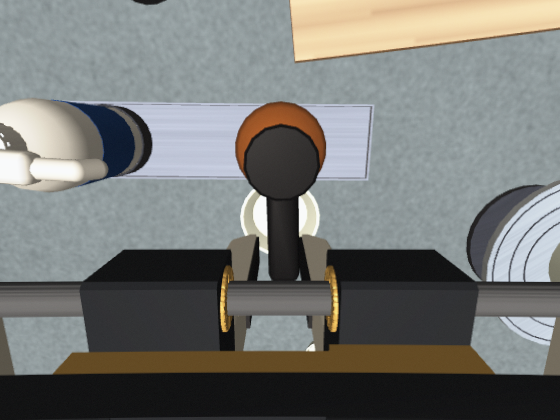

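The spout now points to the front between the fingers, with the saucer under it. I'll open, rise and check from outside.

Run:
```python
from bench import robot
from h import *
robot.move_gripper(36/93)
p=robot.current_tcp_pos()
robot.move_linear([p[0],p[1],260],speed=80)
robot.move_linear([480,-91.5,290],speed=200)
robot.move_gripper(0)
save(robot,'wrist','wrist6');save(robot,'scene','scene6');save(robot,'top','top6')
print(robot.current_tcp_pos(),robot.current_t())
a=cv2.imread('pics/scene6.png');b=cv2.imread('pics/top6.png')
A=cv2.resize(a[140:280,190:330],None,fx=2.8,fy=2.8,interpolation=2);B=cv2.resize(b[160:300,230:370],None,fx=2.8,fy=2.8,interpolation=2)
cv2.imwrite('pics/c6.png',np.hstack([A,B]))
```

```text
[479.99725921 -91.51504547 290.04090998] 22.8
```

View pics/c6.png

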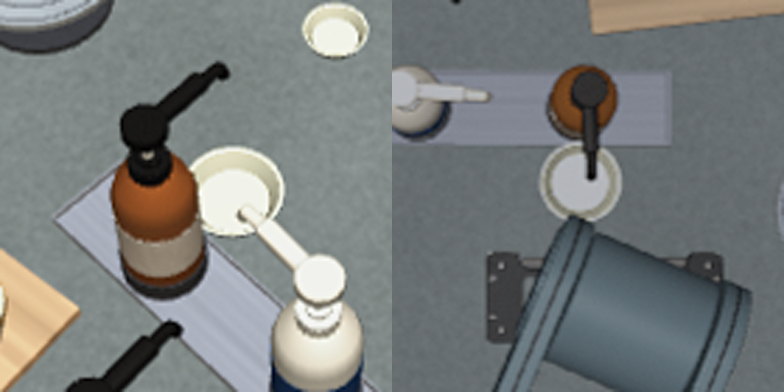

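View pics/wrist6.png

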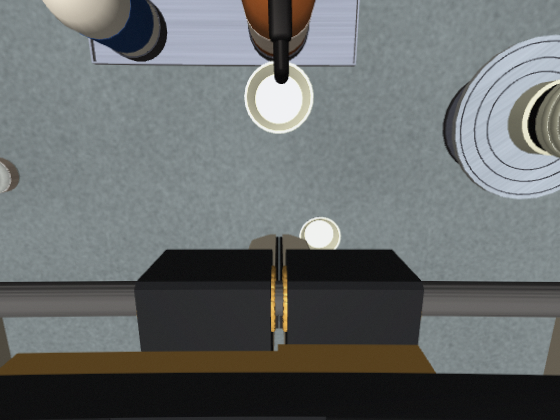

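Run:
```python
from h import *
T=load('top6');S=load('scene6');W=load('wrist6')
t=lambda u,v:((u+.5)/2.8-.5+230,(v+.5)/2.8-.5+160)
s=lambda u,v:((u+.5)/2.8-.5+190,(v+.5)/2.8-.5+140)
print('tip T',at(T,t(199.5,177),205),'saucer T',at(T,t(188.5,182),24),'head T',at(T,t(198,89),220))
print('tip S',at(S,s(223,72),200),'saucer S',at(S,s(236.5,192),24),'head S',at(S,s(146,124),220))
print('tip W',at(W,(282,79),195),'saucer W',at(W,(279,97),24))
for n,c in(('T',T),('S',S),('W',W)): print(n,proj(c,[[584,-91,191],[666,-92,220],[582,-91,24]]).round(1))
```

```text
tip T [582.12399057 -93.79843639 205.        ] saucer T [582.74013502 -91.69029317  24.        ] head T [665.23954908 -92.86414381 220.        ]
tip S [585.88761015 -93.44483477 200.        ] saucer S [584.23517328 -88.1650029   24.        ] head S [667.13889985 -90.53461964 220.        ]
tip W [580.86340797 -95.34842179 195.        ] saucer W [582.77905712 -93.19689499  24.        ]
T [[299.6 222.4]
 [300.1 191.2]
 [296.8 224.9]]
S [[270.9 167.9]
 [241.7 183.2]
 [274.  207. ]]
W [[276.3  75.5]
 [275.6 -75.7]
 [277.3  97.7]]
```

All three cameras put the outlet within about 5 mm of the saucer's centre, so I can press on the axis.

Run:
```python
from bench import robot
from h import *
robot.move_linear([666,-92,270],[np.pi,0,0],speed=150)
print(robot.current_gripper_width())
robot.move_linear([666,-92,226],speed=60,f_stop=3)
robot.sleep(.3); print(robot.current_tcp_pos(),robot.current_contact_force())
for z in (214,208,205):
    s=robot.move_linear([666,-92,z],speed=15,f_stop=22); print(z,s,robot.current_tcp_pos().round(1) if hasattr(robot.current_tcp_pos(),'round') else robot.current_tcp_pos(),np.round(robot.current_contact_force(),1))
```

```text
0.006686735360516955
[666.15261984 -92.05302706 226.379979  ] [0.57737129 0.15212204 0.14872961]
214 False [666.2 -92.1 215.2] [-1.9  1.4  6.3]
208 False [666.2 -92.1 209.8] [-2.3  0.7  9.3]
205 False [666.3 -92.1 207.1] [-3.   1.1 10.6]
```

Run:
```python
from bench import robot
from h import *
for z in (203,201,199.5,198):
    s=robot.move_linear([666,-92,z],speed=12,f_stop=10); f=robot.current_contact_force(); p=robot.current_tcp_pos(); print(z,s,np.round(p,1),np.round(f,1))
    if s or f[2]>20: break
robot.sleep(.3)
print(np.round(robot.current_tcp_pos(),1),np.round(robot.current_contact_force(),1))
save(robot,'scene','scene7')
a=cv2.imread('pics/scene7.png')
cv2.imwrite('pics/c7.png',cv2.resize(a[120:280,190:330],None,fx=3.5,fy=3.5,interpolation=2))
```

```text
203 False [666.3 -92.1 205.3] [-3.5  1.1 12.1]
201 True [666.3 -92.1 205.7] [-3.1  1.4 10.5]
[666.3 -92.1 206.3] [-2.6  1.2 11.4]
```

View pics/c7.png

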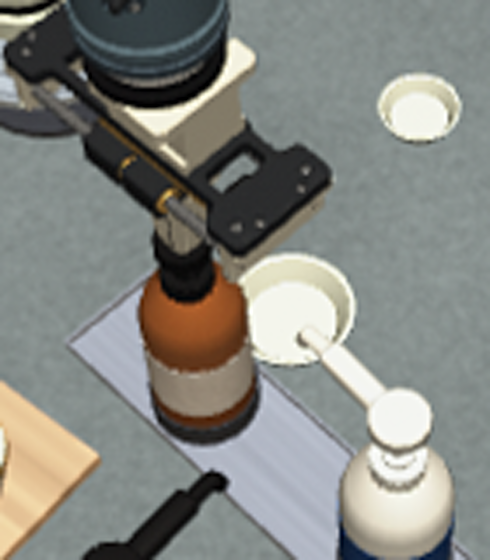

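The hand stopped when it hit the hard stop, then backed off about 2 mm. I'll press down once more from here without releasing, and hold it there.

Run:
```python
from bench import robot
from h import *
s=robot.move_linear([666,-92,200.5],speed=10,f_stop=24)
print(s,np.round(robot.current_tcp_pos(),1),np.round(robot.current_contact_force(),1))
robot.sleep(.3)
print(np.round(robot.current_tcp_pos(),1),np.round(robot.current_contact_force(),1))
```

```text
False [666.5 -92.1 204.6] [-5.4  1.2 19.2]
[666.5 -92.1 204.6] [-5.7  1.3 18.2]
```

The force is 18–19 N at z 204.6, well above the 12 N spring, so the head is on its stop. I'll release and check.

Run:
```python
from bench import robot
from h import *
robot.move_linear([666,-92,226],speed=30)
robot.move_linear([666,-92,275],speed=100)
robot.move_linear([480,-91.5,300],speed=200)
robot.sleep(.3)
save(robot,'scene','scene8');save(robot,'top','top8')
print(robot.current_tcp_pos(),robot.current_contact_force(),robot.current_t())
a=cv2.imread('pics/scene8.png');b=cv2.imread('pics/top8.png')
A=cv2.resize(a[140:280,190:330],None,fx=2.8,fy=2.8,interpolation=2);B=cv2.resize(b[160:300,230:370],None,fx=2.8,fy=2.8,interpolation=2)
cv2.imwrite('pics/c8.png',np.hstack([A,B]))
d=cv2.absdiff(a,cv2.imread('pics/scene6.png')).max(2); d[:120]=0; print('changed px vs before press',(d>40).sum(), cv2.boundingRect((d>40).astype(np.uint8)))
```

```text
[480.23981247 -91.48960977 299.75399991] [ 0.15472464  0.24135173 -0.7009196 ] 32.0583
changed px vs before press 0 (0, 0, 0, 0)
```

View pics/c8.png

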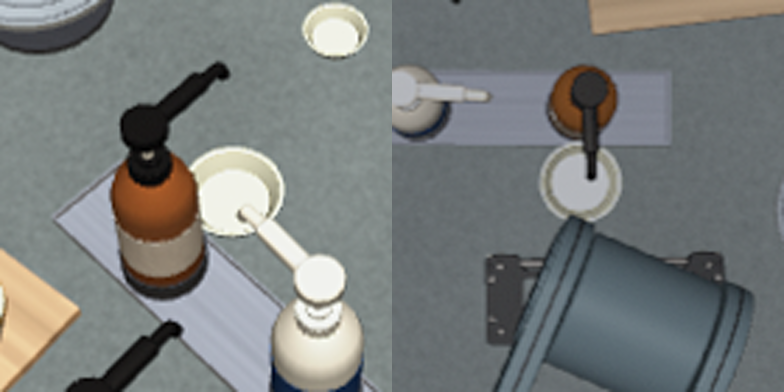

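View pics/scene8.png

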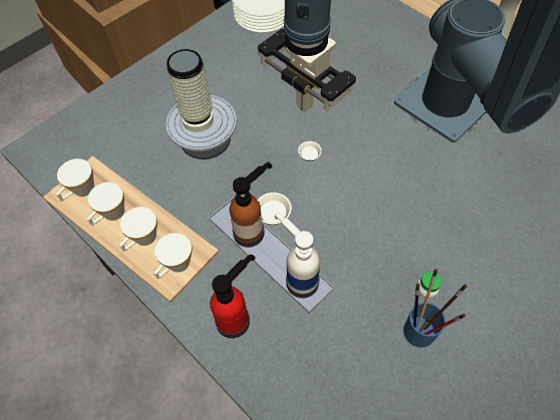

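The head is back up: below the gripper, the scene picture has no changed pixels against the one before pressing. The saucer is still under the spout at crop (580,182) and everything else is in place. Handing in.

Run:
```python
from bench import robot
robot.hand_in(); print(robot.current_t())
```

```text
the job is handed in; nothing more can be done
the job is handed in; nothing more can be done
```

The job is done and handed in, at about 32 s of the 72 s allowed; no verdict was reported.

- **Saucer:** I pushed the larger saucer flat along the bench, with the open fingers cradling it from behind, to about (582.5, -91.5) mm in front of the amber bottle.
- **Spout:** I swung it from about 1.41 rad to the front, with the fingers loosely around it. Three camera views put the outlet within about 5 mm of the saucer's centre. They differed from each other by a few millimetres.
- **Pump:** I pressed the head with shut fingers. The first press reached the hard stop, and the hand then backed off about 2 mm. I pressed down again without releasing and held 18–19 N with the fingertips at z 204.6 mm. That is about 15.5–16 mm of travel, judged from force and height because the head's position can't be read directly.
- **Last checks:** The head is back up, and the area below the gripper in the scene camera's picture is unchanged from before the press. The saucer is still under the spout, and the gripper is clear of everything. The white pump, vase, brush jar and colour jar look untouched in the final picture. No check failed.

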